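Hang the draw weight on the glass puller's lever

TASK

A glass rod is clamped in the puller, ready to be drawn: pick up the C-shaped draw weight, hook it into the notch nearest the free end of the draw lever, and let it down with the sprung lever until the lever carries all of its weight and it has taken its natural lean, before you let go. Neither jolt nor force the lever, nor let the weight swing when you release it, or the glass snaps; leave the other things on the bench where they are.

Things in the scene. Friction and masses are not known exactly. Their poses are not given: they have to be found in the camera images.
- puller: Glass puller fixed to the bench: white split-tube furnace 206 x 110 x 217 mm (underside 240 mm up) on two open legs, base 130 x 360 mm. Origin: on the bench under its centre; x across the lever, away from the robot; y along the lever to its free end. Its side is 97 mm from the end notch. The glass snaps if the weight's contact force passes 14 N, flanks of the V added (4 to 10 N just hanging).
- lever (a joint): Draw lever: steel bar 8 mm thick (puller's x), 16 mm high, out from under the furnace along +y, top edge 193 mm up, pivot 350 mm from the end notch. 0 = level, unloaded; grows as the free end sinks; stop at 0.16. A spring holds it up, about 250 N/m at the end notch: it sinks 9 to 31 mm under the weight, little damped. The glass snaps if it moves faster than 0.16 rad/s (56 mm/s at the notch).
- notch (a point): End notch of the lever, moving with it: the point where the underside of the hook bar rests, 188 mm up at rest. The V is 16 mm wide along the lever and 7 mm deep; two more like it are cut 30 and 60 mm nearer the furnace. The bar ends 20 mm beyond. Axes as the lever's: at rest those of the puller.
- weight: Draw weight, 0.22 to 0.77 kg (not known), 170 mm high, stands on its foot disc (48 mm dia., 20 high). Origin: centre of the underside; z up. A 10 mm round bar runs from the disc to x = -35 mm, rises (neck) and bends over to a hook above the disc, its tip at x = 19 mm, end 107 mm up; y is across the flat C. Centre of mass at x = -12, z = 59: hung, its top leans 7 degrees to the neck side.
- hook (a point): Underside of the crown of the hook, which rests in the notch: 131 mm above the weight's underside, at x = 0, y = 0 in its frame. At the height of the tip's end the opening from neck to tip is about 44 mm wide. Axes as the weight's.
- tab (a point): Grip point on the flat steel tab that tops the neck: tab 24 mm wide (x), 10 mm thick (y), from 110 to 170 mm above the underside; this point at x = -36 mm, 155 mm up. Axes as the weight's; pinch along y, from above; hung, it swings past the limit of 0.6 rad/s if let go upright.
- wrench: Bystander: small steel wrench 160 mm long, lying flat; origin under its middle.
- stop_box: Bystander: yellow and black emergency stop box 70 x 70 x 84 mm; origin under its middle.
- bottle: Bystander: small white bottle, 34 mm diameter, 85 mm high, standing; origin under its middle.
- spare_disc: Bystander: loose steel disc, 48 mm diameter, 11.5 mm high, lying flat; origin under its middle.
There are look-alikes about, which are no part of the job. Leave any blue or yellow look-alike of the weight alone.

How it is judged:
By the outcome, as a careful person would: the job done as asked, in the order asked, and still so for the second after the job is handed in, with the robot touching nothing.
It also fails if it takes over 64 s, if anything falls off the work surface, if the arm or the gripper's body presses on something with over 40 N, if the wrist force passes 120 N, or if a joint passes its speed limit or range.

ROBOT

A 6-joint arm with a two-finger parallel gripper is mounted at the origin on the work surface. World frame = base frame: x ahead of the robot, y to its left, z up, the work surface at z = 0. Lengths are in m, angles in rad, forces in N, time in s.
With the tool pointing down it reaches from about 0.35 to 0.875 m from the base axis. Payload 15.5 kg.
Tool frame: the origin (TCP) lies at the very end of the fingers, on their centre line; the grasp point (between the pads) lies 19 mm behind it; z points along the fingers, y is the line along which they close (so a half turn about z gives the same grasp; the last joint's range is limited). The gripper opens to 85 mm and grips with 20 to 120 N. Pads are 22 mm wide; open, the fingers measure 114 mm over their backs; the gripper's body (76 mm by 85 mm) begins 54 mm behind the grasp point. The pads swing forward as they close: fully open they stand 13 mm farther back than shut.
Start: joints at [-1.353, 0.494, 1.345, -0, 1.302, -0.096], TCP at [0.193, -0.594, 0.231] pointing down, gripper open.
Joint ranges: [-2.91, 2.91], [-0.82, 2.16], [0.22, 2.67], [-1.22, 4.37], [0.12, 2.79], [-3.08, 3.08]. Speed limits (rad/s): [1.89, 1.89, 2.57, 3.01, 3.01, 3.01].

INTERFACE

Orientations are given as a unit quaternion [w, x, y, z].
In Python, from cell import env, optics gives the robot as it stands.
- The arm moves only by the tool apply_moves, never from a script. Its arguments are lists of equal length, an entry for each row: "rot": the turn, a rotation vector about the tool's x, y, z in shares of 180 degrees (1.0 is 180 degrees), a list of three; "dp": the shift along the tool's x, y, z in a scale on which 1.0 is 80 cm, a list of three; "hand": the opening, from 0 (shut) to 1 (fully open). In form: {"rot": [[wx, wy, wz], ...], "dp": [[dx, dy, dz], ...], "hand": [hand, ...]}. A call has 1 to 5 rows; each row is the pose to reach, as a shift and turn from the pose commanded when the call began, along the tool's axes at that moment; what a row does not reach only later rows make up. A row lasts 1/12 s, in which the tool goes at most 41.7 mm and 7.16 degrees, less where a joint would pass 70% of its speed; a pose out of reach is approached as far as the arm can. Shift and turn numbers lie between -1 and 1, and a call with a number outside is refused. A call with a gripper value outside its range is refused whole. The fingers move at their own pace and stop on an object; "grip_force" is the grip in N (left out, the last holds). Time passes only in rows, so rows that repeat a pose let the fingers close. It gives the time, the measured TCP pose, the force, the opening and the grip force at its end, in the units of the state.
- env.sense(): the state, without advancing time (a new reading comes with each control period).
- optics.capture(name): name is "scene" or "top" or "wrist"; returns the picture (400x640x3 uint8, blue, green, red); there is no depth.
- optics.camera_info(name): a dict with "fx", "fy", "cx", "cy" (pixels), "T" (4x4, takes a point from camera to world coordinates). Camera axes: x right, y down, z forward; pixel columns grow to the right and rows downward; lengths in m; the calibration is good to about 2 mm. A picture is of the moment at which its call begins: read the wrist's pose just before it. camera_info takes no time and is no camera call; for the wrist camera it gives the pose at the moment of the call.
- env.finish_job(): hands the job in; it is judged then, once.
The state is a dict: "time": time; "qpos": joint angles; "joint_velocities": joint speeds; "effort": joint torques, N m; "ee_pos": TCP position; "orientation": TCP orientation; "contact_force": force on the tool from outside, world axes, zero at the start; "ft_torque": the same for the moment, N m; "finger_gap": finger opening in m; "gripper_force": force on a finger pad.
Only numpy, scipy, OpenCV 4.12 (cv2) and the standard library are available. Lean on these libraries where they do the work, as an engineer would, in place of code of your own. Each camera call takes 0.05 s, during which the arm holds its last target. There are 200 camera calls.

## Working session

There is one attempt and no reset: what is moved stays moved. The work goes in short steps, Python scripts to look and compute and a tool call to move; the robot and the scene stay as the last step left them, time stands still between calls to the robot, and variables do not carry over. Pictures are saved under pics/ and viewed, at most 13 in all, crops included, and the job is handed in when it is done.

Besides the shell and the picture viewer there is one more tool, called after "Call:" as name(argument=value, ...) on one line, values as JSON. apply_moves: Moves the arm, as the interface text tells. Its arguments: {"type":"object","properties":{"rot":{"type":"array"},"dp":{"type":"array"},"hand":{"type":"array"},"grip_force":{"type":"number"}},"required":["rot","dp","hand"]}

```bash
ls; mkdir -p pics; python3 - <<'E'
from cell import env, optics
import cv2, numpy as np
print(env.sense())
for n in ("scene","top"):
    im=optics.capture(n); cv2.imwrite(f"pics/{n}0.png",im); c=optics.camera_info(n); print(n,c)
E
```

```text
pics
{'time': 0.0, 'qpos': array([-1.35251474e+00,  4.94152192e-01,  1.34613573e+00, -1.24124722e-05,
        1.30250128e+00, -9.54779194e-02]), 'joint_velocities': array([ 8.11477213e-04, -9.63111781e-04,  4.57600818e-05,  1.11602097e-03,
        6.17961377e-04, -4.20616957e-04]), 'effort': array([-4.50061532e-03, -8.82173610e+01, -3.83871388e+01, -5.02754356e-04,
        1.00904860e-02, -2.92349159e-05]), 'ee_pos': array([ 0.19283148, -0.59412805,  0.23071797]), 'orientation': array([-5.96781040e-04,  9.87719155e-01,  1.56238641e-01, -4.26840840e-05]), 'contact_force': array([-0.06568264, -0.59330292,  0.0719808 ]), 'ft_torque': array([-0.00286353,  0.00891701, -0.03403781]), 'gripper_force': 0.0, 'finger_gap': 0.08593037151402932}
scene {'fx': 452.0018520294952, 'fy': 452.0018520294952, 'cx': 314.272544752716, 'cy': 202.11592994940628, 'T': array([[-0.6276364 ,  0.60912343, -0.48481048,  1.18371897],
       [ 0.77846182,  0.49773087, -0.38244107,  0.44697788],
       [ 0.00835133, -0.61744039, -0.78657334,  1.07460884],
       [ 0.        ,  0.        ,  0.        ,  1.        ]])}
top {'fx': 389.6798672500794, 'fy': 389.6798672500794, 'cx': 320.4501342134975, 'cy': 201.26398077838894, 'T': array([[ 0.01131129, -0.98444685,  0.17531813,  0.4341038 ],
       [-0.99991993, -0.01213055, -0.00360201,  0.00920578],
       [ 0.00567269, -0.17526335, -0.98450525,  1.18628988],
       [ 0.        ,  0.        ,  0.        ,  1.        ]])}
```

View pics/scene0.png

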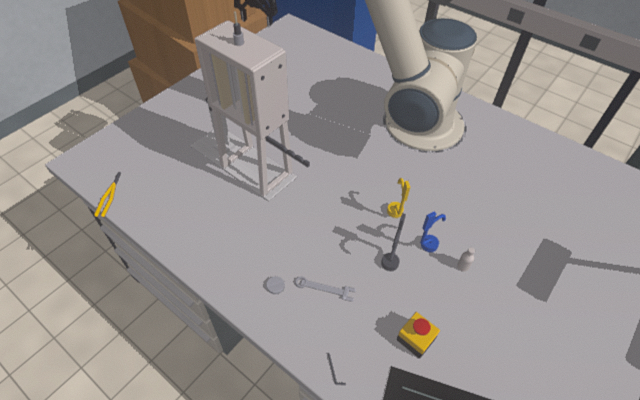

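View pics/top0.png

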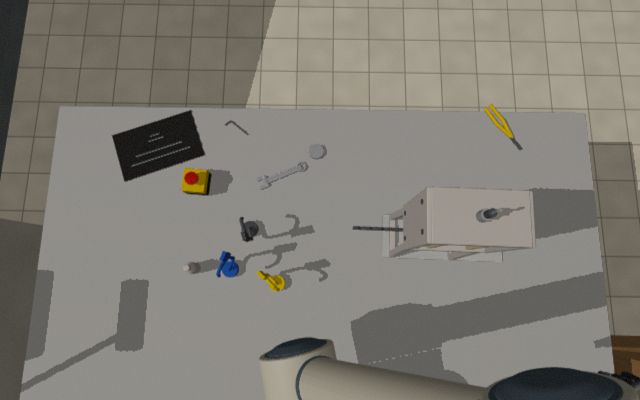

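The grey weight's foot is at scene (390,262) and top (249,229). The lever's free end is at scene (308,162) and top (354,228). The blue and yellow weights are the look-alikes.

```bash
cat > h.py <<'E'
import cv2, numpy as np
from cell import env, optics
from scipy.spatial.transform import Rotation as R
def ray(c,u,v):
    T=c["T"]; d=T[:3,:3]@np.array([(u-c["cx"])/c["fx"],(v-c["cy"])/c["fy"],1]); return T[:3,3],d
def onz(c,u,v,z):
    o,d=ray(c,u,v); return o+d*(z-o[2])/d[2]
def tri(*cuv):
    A=np.zeros((3,3));b=np.zeros(3);L=[]
    for c,u,v in cuv:
        o,d=ray(c,u,v); d=d/np.linalg.norm(d); P=np.eye(3)-np.outer(d,d); A+=P;b+=P@o; L.append((o,P))
    p=np.linalg.solve(A,b); return p,[round(float(np.linalg.norm(P@(p-o)))*1e3,1) for o,P in L]
def proj(c,p):
    T=c["T"]; q=T[:3,:3].T@(np.asarray(p)-T[:3,3]); return np.array([c["cx"]+c["fx"]*q[0]/q[2],c["cy"]+c["fy"]*q[1]/q[2]])
def Rt(s):
    q=s["orientation"]; return R.from_quat([q[1],q[2],q[3],q[0]])
E
python3 - <<'E'
from h import *
s=cv2.imread("pics/scene0.png");t=cv2.imread("pics/top0.png")
def cr(im,x,y):return cv2.resize(im[y:y+60,x:x+80],None,fx=5,fy=5,interpolation=cv2.INTER_CUBIC)
m=np.vstack([np.hstack([cr(s,350,212),cr(t,215,205)]),np.hstack([cr(s,255,125),cr(t,345,200)])])
cv2.imwrite("pics/mos.png",m)
E
```

```text
(no output)
```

View pics/mos.png

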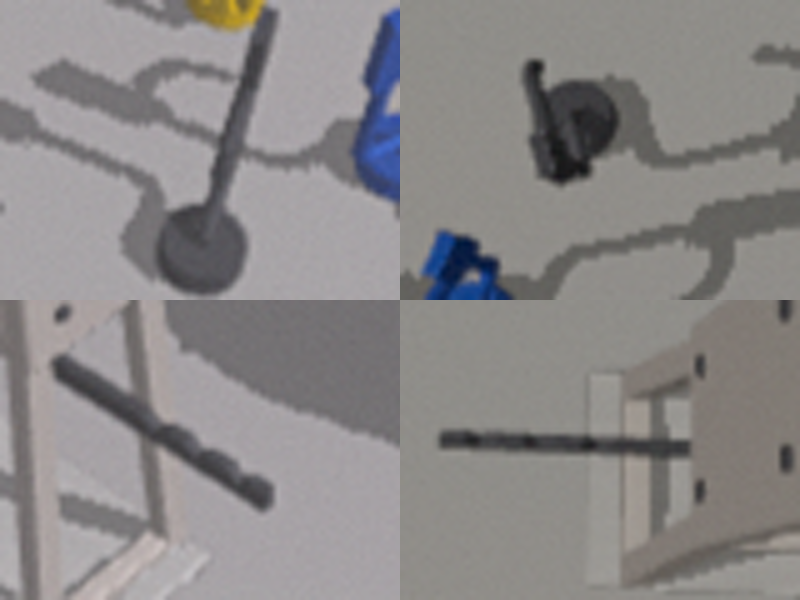

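Mosaic: the weight's disc centre is at about top (250.6,229.4), the hook tip at (241.8,218.6) and the tab top at (248,237.5). In the scene view the C is almost edge-on. The lever end is at top (353,227.8) and scene (308.5,222.5-ish).

```bash
python3 - <<'E'
from h import *
np.set_printoptions(precision=4,suppress=True)
S=optics.camera_info("scene");T=optics.camera_info("top");W=optics.camera_info("wrist")
print("disc",onz(T,250.6,229.4,.02),onz(S,390.6,260,.02))
print("tabtop",onz(T,247.5,237.5,.17),tri((T,247.5,237.5),(S,403.6,214.6)))
print("tip",onz(T,241.8,218.6,.13))
print("lever end",tri((T,353,227.8),(S,308.5,222.5)),onz(T,353,227.8,.193),onz(S,308.7,222,.19)) 
print("lever root",onz(T,345+340/5,200+148/5,.193), onz(S,255+60/5,125+60/5,.193), onz(S,255+268/5,125+185/5,.193))
print(W)
im=optics.capture("wrist");cv2.imwrite("pics/w0.png",im)
s=env.sense();print(Rt(s).as_matrix())
E
```

```text
disc [0.5535 0.2134 0.02  ] [0.558  0.2185 0.02  ]
tabtop [0.5169 0.1943 0.17  ] (array([0.5151, 0.1994, 0.1652]), [4.7, 4.7])
tip [0.5715 0.2194 0.13  ]
lever end (array([ 0.5627, -0.0861, -0.0639]), [17.2, 17.2]) [ 0.543  -0.0785  0.193 ] [0.6943 0.0446 0.19  ]
lever root [ 0.5402 -0.2321  0.193 ] [ 0.5439 -0.229   0.193 ] [ 0.5441 -0.0787  0.193 ]
{'fx': 315.7919410057955, 'fy': 315.7919410057955, 'cx': 320.3381855919341, 'cy': 204.82979451740954, 'T': array([[ 0.3102, -0.9129, -0.2655,  0.2594],
       [-0.9507, -0.2982, -0.0855, -0.5727],
       [-0.0011,  0.2789, -0.9603,  0.3732],
       [ 0.    ,  0.    ,  0.    ,  1.    ]])}
[[ 0.9512  0.3087 -0.0002]
 [ 0.3087 -0.9512  0.0009]
 [ 0.0001 -0.0009 -1.    ]]
```

The manual's scale: shifts go in shares of 80 cm and turns go in shares of 180 degrees. Converting my numbers, -65.2 cm is -0.815, 55.6 cm is 0.695.

Call:
apply_moves(rot=[[0,0,0],[0,0,0],[0,0,0],[0,0,0],[0,0,0]], dp=[[0.695,-0.815,-0.0738],[0.695,-0.815,-0.0738],[0.695,-0.815,-0.0738],[0.695,-0.815,-0.0738],[0.695,-0.815,-0.0738]], hand=[1,1,1,1,1])

```text
time: 0.57
ee_pos: [0.2725, -0.4005, 0.2455]
orientation: [-0.0, 0.988, 0.156, -0.0]
contact_force: [1.6, -0.7, 0.1]
finger_gap: 0.0859
gripper_force: 0.0
```

Converted, -49.4 cm is -0.6175, 42.1 cm is 0.5263.

Call:
apply_moves(rot=[[0,0,0],[0,0,0],[0,0,0],[0,0,0],[0,0,0]], dp=[[0.5263,-0.6175,-0.0563],[0.5263,-0.6175,-0.0563],[0.5263,-0.6175,-0.0563],[0.5263,-0.6175,-0.0563],[0.5263,-0.6175,-0.0563]], hand=[1,1,1,1,1])

```text
time: 0.98
ee_pos: [0.3519, -0.2084, 0.2602]
orientation: [0.0, 0.988, 0.156, 0.0]
contact_force: [1.0, -0.1, 0.6]
finger_gap: 0.0853
gripper_force: 0.0
```

Converted, -33.5 cm is -0.4188, 28.6 cm is 0.3575.

Call:
apply_moves(rot=[[0,0,0],[0,0,0],[0,0,0],[0,0,0],[0,0,0]], dp=[[0.3575,-0.4188,-0.0375],[0.3575,-0.4188,-0.0375],[0.3575,-0.4188,-0.0375],[0.3575,-0.4188,-0.0375],[0.3575,-0.4188,-0.0375]], hand=[1,1,1,1,1])

```text
time: 1.4
ee_pos: [0.4316, -0.0162, 0.2744]
orientation: [0.0, 0.988, 0.156, 0.0]
contact_force: [0.6, -0.5, 0.7]
finger_gap: 0.0856
gripper_force: 0.0
```

Converted, -17.7 cm is -0.2213, 15.1 cm is 0.1888.

Call:
apply_moves(rot=[[0,0,0],[0,0,0],[0,0,0],[0,0,0],[0,0,0]], dp=[[0.1888,-0.2213,-0.02],[0.1888,-0.2213,-0.02],[0.1888,-0.2213,-0.02],[0.1888,-0.2213,-0.02],[0.1888,-0.2213,-0.02]], hand=[1,1,1,1,1])

```text
time: 1.82
ee_pos: [0.511, 0.176, 0.2885]
orientation: [0.0, 0.988, 0.156, -0.0]
contact_force: [1.5, -0.4, -0.1]
finger_gap: 0.0855
gripper_force: 0.0
```

Converted, -1.8 cm is -0.0225, 1.5 cm is 0.0188, -0.1 rad is -0.0318.

Call:
apply_moves(rot=[[0,0,-0.0318],[0,0,-0.0318],[0,0,-0.0318]], dp=[[0.0188,-0.0225,0],[0.0188,-0.0225,0],[0.0188,-0.0225,0]], hand=[1,1,1])

```text
time: 2.07
ee_pos: [0.5195, 0.1965, 0.2879]
orientation: [0.0, 0.978, 0.206, -0.0]
contact_force: [0.0, -1.4, 0.2]
finger_gap: 0.0855
gripper_force: 0.0
```

```bash
python3 - <<'E'
from h import *
np.set_printoptions(precision=4,suppress=True)
W=optics.camera_info("wrist");im=optics.capture("wrist");cv2.imwrite("pics/w1.png",im)
s=env.sense();print(s["ee_pos"],s["joint_velocities"],s["qpos"]);
import json;json.dump({k:(v.tolist() if hasattr(v,'tolist') else v) for k,v in W.items()},open("w1.json","w"))
E
```

```text
[0.5192 0.1955 0.288 ] [-0.0248 -0.0156  0.0152 -0.0027 -0.0011  0.0047] [ 0.2525  0.3426  1.4381 -0.0002  1.3619  1.4097]
```

View pics/w1.png

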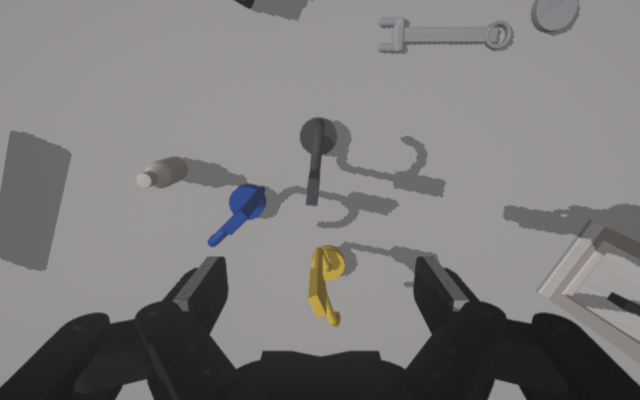

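The wrist view shows the grey disc at (318,136) and the tab's top near (313,191), running down to (313,205). Yellow shows lower, between the fingers.

```bash
python3 - <<'E'
from h import *
np.set_printoptions(precision=4,suppress=True)
import json
W=json.load(open("w1.json"));W={k:np.array(v) for k,v in W.items()}
T=optics.camera_info("top");S=optics.camera_info("scene")
print(W["T"][:3,3],"tcp proj",proj(W,[.5192,.1955,.288]))
im=cv2.imread("pics/w1.png");g=im.astype(int)
m=((g.max(2)<95)&(g.max(2)-g.min(2)<22)).astype(np.uint8)
n,l,st,ce=cv2.connectedComponentsWithStats(m[100:225,280:345]);print(st,ce)
print("disc",onz(W,318,136,.02),"tab far end/near end top",onz(W,313,178,.17),onz(W,313,205,.17))
print("yellow",onz(W,330,262,.02),tri((T,275,283),(W,330,262)))
print("tri disc",tri((T,250.6,229.4),(S,390.6,260),(W,318,136)))
c=im[100:225,275:360];cv2.imwrite("pics/w1c.png",cv2.resize(c,None,fx=4.7,fy=4.7,interpolation=cv2.INTER_CUBIC))
E
```

```text
[0.5836 0.2249 0.4303] tcp proj [321.8922 261.5851]
[[   0    0   65  125 6496]
 [  20   18   37   88 1629]] [[30.7862 64.8476]
 [36.8404 50.6446]]
disc [0.5564 0.2162 0.02  ] tab far end/near end top [0.5331 0.2093 0.17  ] [0.5115 0.1998 0.17  ]
yellow [0.402  0.1293 0.02  ] (array([0.3995, 0.1323, 0.0202]), [3.9, 3.9])
tri disc (array([0.5547, 0.2159, 0.0125]), [1.2, 1.4, 1.3])
```

View pics/w1c.png

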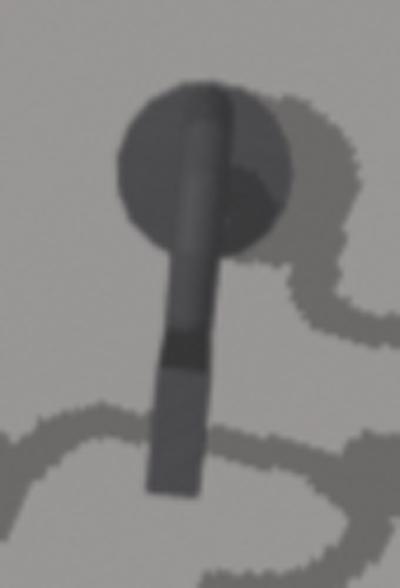

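Crop: the tab's top face runs from (185,370) to (173,495), the disc centre is at (205,168), and the hook bar runs from (208,92) to (190,330).

```bash
python3 - <<'E'
from h import *
np.set_printoptions(precision=4,suppress=True)
import json
W=json.load(open("w1.json"));W={k:np.array(v) for k,v in W.items()}
f=lambda u,v,z:onz(W,275+u/4.7,100+v/4.7,z)
a=f(185,370,.17);b=f(173,495,.17);d=f(205,168,.02);h=f(209,110,.135);k=f(193,320,.14)
for n,p,q in(("tab",b,a),("disc-tab",(a+b)/2,d),("bar",k,h)):
    v=q-p;print(n,p,q,np.linalg.norm(v[:2]),np.arctan2(v[1],v[0]))
s=env.sense();M=Rt(s).as_matrix();print(np.arctan2(M[1,0],M[0,0]))
E
```

```text
tab [0.5108 0.2007 0.17  ] [0.533 0.208 0.17 ] 0.023351776716281556 0.3180302004992684
disc-tab [0.5219 0.2043 0.17  ] [0.557  0.2156 0.02  ] 0.03686123527504934 0.30989029712872956
bar [0.537  0.2086 0.14  ] [0.5748 0.2219 0.135 ] 0.040059423574883055 0.33817799039493185
0.4136902142273921
```

Converted, 7 cm is 0.0875, 5 cm is 0.0625, 0.099 rad is 0.0315.

Call:
apply_moves(rot=[[0,0,0.0315],[0,0,0.0315],[0,0,0.0315],[0,0,0.0315]], dp=[[0.0075,-0.0088,0.025],[0.0075,-0.0088,0.0625],[0.0075,-0.0088,0.0875],[0.0075,-0.0088,0.0875]], hand=[0.45,0.45,0.45,0.45])

```text
time: 2.45
ee_pos: [0.5199, 0.2025, 0.215]
orientation: [0.0, 0.988, 0.156, -0.003]
contact_force: [-0.5, -1.1, -1.4]
finger_gap: 0.0395
gripper_force: 0.0
```

```bash
python3 - <<'E'
from h import *
np.set_printoptions(precision=4,suppress=True)
W=optics.camera_info("wrist");im=optics.capture("wrist");cv2.imwrite("pics/w2.png",im[130:380,140:500])
s=env.sense();M=Rt(s).as_matrix();print(s["ee_pos"],s["finger_gap"],np.arctan2(M[1,0],M[0,0]))
import json;json.dump({k:(v.tolist() if hasattr(v,'tolist') else v) for k,v in W.items()},open("w2.json","w"))
x=M[:,0]
for z in(.17,.11): print(proj(W,np.r_[.522,.2043,0][:]+[0,0,z]))
E
```

```text
[0.5209 0.2028 0.2172] 0.038722184377057586 0.3127967314472331
[318.5184 224.1766]
[318.9349 198.7545]
```

View pics/w2.png

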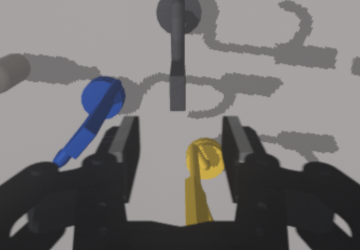

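The view confirms the tab is centred at full-image (318,224), as predicted. Next I check the blue weight's clearance from the left finger.

```bash
python3 - <<'E'
from h import *
np.set_printoptions(precision=4,suppress=True)
import json
W=json.load(open("w2.json"));W={k:np.array(v) for k,v in W.items()}
T=optics.camera_info("top");im=cv2.imread("pics/top0.png")
g=im.astype(int);m=(g[:,:,0]-g[:,:,2]>60)
v,u=np.nonzero(m[240:285,205:250]);print(u.min()+205,u.max()+205,v.min()+240,v.max()+240)
M=Rt(env.sense()).as_matrix();o=np.array([.522,.2043,.137])
w1=json.load(open("w1.json"));w1={k:np.array(v) for k,v in w1.items()}
p,e=tri((w1,212,242),(T,226,255));print(p,e)
for p in (onz(w1,212,242,.13),onz(w1,248,202,.02),onz(w1,212,242,.17)): print(p,(M.T@(p-o))*1e3)
E
```

```text
216 237 252 276
[0.4684 0.2499 0.211 ] [11.5, 11.5]
[0.4222 0.2749 0.13  ] [-73.2123 -97.908    7.2877]
[0.4383 0.2673 0.02  ] [-59.808  -85.7281 117.236 ]
[0.4437 0.2683 0.17  ] [-54.9654 -84.95   -32.7841]
```

Converted, 8 cm is 0.1, 7 cm is 0.0875.

Call:
apply_moves(rot=[[0,0,0],[0,0,0],[0,0,0],[0,0,0],[0,0,0]], dp=[[0.0013,-0.0013,0.0313],[0.0013,-0.0013,0.0625],[0.0013,-0.0013,0.0875],[0.0013,-0.0013,0.1],[0.0013,-0.0013,0.1]], hand=[0.45,0.45,0.45,0.45,0.4])

```text
time: 2.92
ee_pos: [0.5225, 0.2049, 0.138]
orientation: [0.0, 0.988, 0.156, -0.001]
contact_force: [-0.4, 0.1, -0.7]
finger_gap: 0.0344
gripper_force: 0.0
```

Call:
apply_moves(rot=[[0,0,0],[0,0,0],[0,0,0],[0,0,0],[0,0,0]], dp=[[0,0,0],[0,0,0],[0,0,0],[0,0,0],[0,0,0]], hand=[0.3,0.2,0.1,0,0], grip_force=40)

```text
time: 3.33
ee_pos: [0.5237, 0.2058, 0.1401]
orientation: [-0.0, 0.988, 0.157, 0.001]
contact_force: [-1.4, -0.4, 8.0]
finger_gap: 0.0096
gripper_force: 39.4
```

```bash
python3 - <<'E'
from h import *
s=env.sense();M=Rt(s).as_matrix();print({k:np.round(s[k],4) for k in("time","ee_pos","contact_force","ft_torque","finger_gap","gripper_force")},np.arctan2(M[1,0],M[0,0]))
E
```

```text
{'time': np.float64(3.3333), 'ee_pos': array([0.5237, 0.2058, 0.1401]), 'contact_force': array([-1.3741, -0.401 ,  7.9875]), 'ft_torque': array([ 0.0252,  0.2409, -0.0191]), 'finger_gap': np.float64(0.0096), 'gripper_force': np.float64(39.3821)} 0.31474791466356833
```

Converted, -11 cm is -0.1375, -9 cm is -0.1125.

Call:
apply_moves(rot=[[0,0,0],[0,0,0],[0,0,0],[0,0,0],[0,0,0]], dp=[[0,0,-0.0063],[0,0,-0.0375],[0,0,-0.075],[0,0,-0.1125],[0,0,-0.1375]], hand=[0,0,0,0,0], grip_force=60)

```text
time: 3.75
ee_pos: [0.5231, 0.2056, 0.2517]
orientation: [-0.0, 0.988, 0.157, 0.001]
contact_force: [1.5, 0.5, -6.9]
finger_gap: 0.0089
gripper_force: 59.7
```

Converted, -1 cm is -0.0125.

Call:
apply_moves(rot=[[0,0,0],[0,0,0],[0,0,0]], dp=[[0,0,-0.0125],[0,0,-0.0125],[0,0,-0.0125]], hand=[0,0,0])

```text
time: 4.0
ee_pos: [0.5225, 0.2054, 0.2579]
orientation: [0.0, 0.988, 0.157, -0.0]
contact_force: [-1.5, -0.4, -9.0]
finger_gap: 0.009
gripper_force: 59.6
```

```bash
python3 - <<'E'
from h import *
s=env.sense();M=Rt(s).as_matrix();print({k:np.round(s[k],4) for k in("time","ee_pos","contact_force","ft_torque","finger_gap","gripper_force","qpos")},np.arctan2(M[1,0],M[0,0]))
E
```

```text
{'time': np.float64(4.0), 'ee_pos': array([0.5225, 0.2054, 0.2579]), 'contact_force': array([-1.4533, -0.3595, -8.9743]), 'ft_torque': array([-0.1073,  0.2793, -0.0009]), 'finger_gap': np.float64(0.009), 'gripper_force': np.float64(59.5566), 'qpos': array([0.2682, 0.3785, 1.4676, 0.    , 1.2961, 1.5242])} 0.31480197596803783
```

Converted, 14.7 cm is 0.1838, 11.2 cm is 0.14.

Call:
apply_moves(rot=[[0,0,0],[0,0,0],[0,0,0],[0,0,0],[0,0,0]], dp=[[-0.01,0.0175,0],[-0.03,0.0525,0],[-0.055,0.0963,0],[-0.08,0.14,0],[-0.105,0.1838,0]], hand=[0,0,0,0,0], grip_force=100)

```text
time: 4.42
ee_pos: [0.4868, 0.0384, 0.2566]
orientation: [-0.0, 0.988, 0.157, -0.002]
contact_force: [1.0, -0.6, -7.5]
finger_gap: 0.0084
gripper_force: 100.1
```

Converted, 12.2 cm is 0.1525, 11.6 cm is 0.145, 0.325 rad is 0.1035.

Call:
apply_moves(rot=[[0,0,0.0207],[0,0,0.0414],[0,0,0.0637],[0,0,0.0828],[0,0,0.1035]], dp=[[-0.0238,0.0425,0],[-0.045,0.08,0],[-0.0675,0.1175,0],[-0.0825,0.145,0],[-0.0875,0.1525,0]], hand=[0,0,0,0,0])

```text
time: 4.83
ee_pos: [0.4581, -0.101, 0.2568]
orientation: [0.0, 1.0, -0.008, -0.002]
contact_force: [0.8, 2.4, -7.7]
finger_gap: 0.0087
gripper_force: 100.3
```

Call:
apply_moves(rot=[[0,0,0],[0,0,0]], dp=[[0,0,0],[0,0,0]], hand=[0,0])

```text
time: 5.0
ee_pos: [0.4588, -0.098, 0.257]
orientation: [-0.001, 1.0, -0.005, -0.001]
contact_force: [-0.2, 0.1, -8.3]
finger_gap: 0.0083
gripper_force: 100.1
```

```bash
python3 - <<'E'
from h import *
s=env.sense();M=Rt(s).as_matrix();print({k:np.round(s[k],4) for k in("time","ee_pos","contact_force","ft_torque","finger_gap","gripper_force")},np.arctan2(M[1,0],M[0,0]))
a=optics.capture("scene");b=optics.capture("top");w=optics.capture("wrist")
cv2.imwrite("pics/s3.png",a);cv2.imwrite("pics/t3.png",b)
cv2.imwrite("pics/w3.png",w)
def cr(im,x,y,f=5):return cv2.resize(im[y:y+int(300/f),x:x+int(400/f)],None,fx=f,fy=f,interpolation=cv2.INTER_CUBIC)
m=np.vstack([np.hstack([cr(a,260,115),cr(b,325,210)]),np.hstack([cr(w,220,100,2),cv2.resize(a[80:230,200:400],(400,300))])])
cv2.imwrite("pics/mos3.png",m)
E
```

```text
{'time': np.float64(5.0), 'ee_pos': array([ 0.4588, -0.098 ,  0.257 ]), 'contact_force': array([-0.1599,  0.1046, -8.2577]), 'ft_torque': array([0.0028, 0.1407, 0.0536]), 'finger_gap': np.float64(0.0083), 'gripper_force': np.float64(100.0748)} -0.010746583492408514
```

View pics/mos3.png

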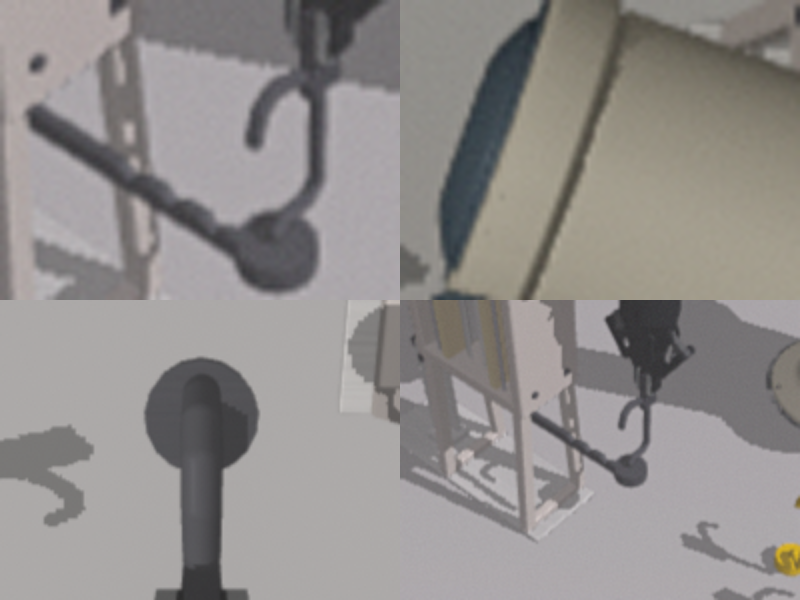

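Mosaic: the weight hangs upright in the grip (hook above the disc, disc at scene ≈(315,168)), and the lever is behind it. I'll locate the lever end and notches numerically in the wrist view.

```bash
python3 - <<'E'
from h import *
np.set_printoptions(precision=4,suppress=True)
W=optics.camera_info("wrist")
for n,p in(("end",[.5435,-.0786,.193]),("notch",[.543,-.0985,.193]),("n2",[.543,-.1285,.193]),("disc",[.493,-.0985,.137]),("crown",[.493,-.0985,.258]),("tip",[.512,-.0985,.24])): print(n,proj(W,p))
w=cv2.imread("pics/w3.png");g=w.max(2)
m=(g<90).astype(np.uint8);n,l,st,ce=cv2.connectedComponentsWithStats(m)
print(st[st[:,4]>60])
cv2.imwrite("pics/w3c.png",cv2.resize(w[0:220,260:560],None,fx=2.6,fy=2.6,interpolation=cv2.INTER_CUBIC))
E
```

```text
end [288.901   89.5734]
notch [321.1296  90.2051]
n2 [369.6986  89.8617]
disc [321.3368 158.563 ]
crown [322.0814 194.8976]
tip [321.705  149.3135]
[[     0      0    640    400 204168]
 [   577      0     22      7    104]
 [   292     83     31     13    215]
 [   326     84     44     14    279]
 [   376     85     42     13    435]
 [   419     85    112     16   1321]
 [    27    130    588    270  48320]
 [   543    144     26     27    559]
 [     0    169     29     30    260]
 [    28    174     29     34    307]]
```

View pics/w3c.png

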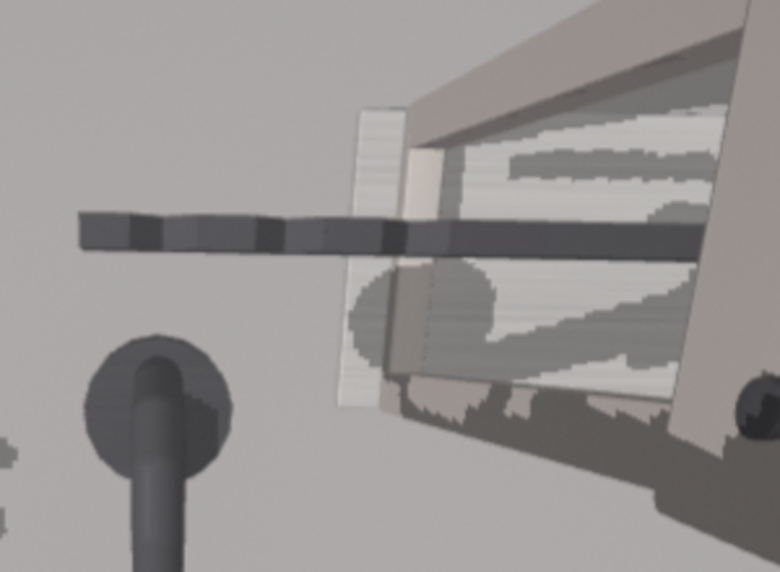

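The wrist crop shows the lever's end at (80,231), V bottoms at x = 162, 285 and 407, the hook bar centred at x = 158.5, and the disc at (159,408).

```bash
python3 - <<'E'
from h import *
np.set_printoptions(precision=4,suppress=True)
W=optics.camera_info("wrist");s=env.sense();M=Rt(s).as_matrix();o=s["ee_pos"]
f=lambda u,v,z:onz(W,260+u/2.6,v/2.6,z)
for n,p in(("V1",f(162,232,.186)),("end",f(80,231,.193)),("far",f(600,241,.193)),("bar@.24+",f(158.5,470,.265)),("disc",f(159,408,.137)),("tipfront",f(158,358,.255))):
    print(n,p,(M.T@(p-o))*1e3)
print(o)
T=W["T"][:3,3]; print(T)
E
```

```text
V1 [ 0.544  -0.0993  0.186 ] [84.6471  1.4548 71.6672]
end [ 0.5439 -0.0798  0.193 ] [ 84.362  -18.0537  64.679 ]
far [ 0.5409 -0.2035  0.193 ] [ 82.3143 105.7112  64.6092]
bar@.24+ [ 0.5012 -0.098   0.265 ] [41.6773  0.5046 -7.2779]
disc [ 0.4944 -0.0984  0.137 ] [ 35.0352   0.9738 120.7303]
tipfront [ 0.5189 -0.0981  0.255 ] [59.3701  0.4034  2.6998]
[ 0.4595 -0.0972  0.2578]
[ 0.5297 -0.098   0.4001]
```

Converted, 4.9 cm is 0.0613, 4.5 cm is 0.0563, 0.122 rad is 0.0388.

Call:
apply_moves(rot=[[0,0.0064,0.001],[0,0.0159,0.0019],[0,0.0255,0.0032],[0,0.035,0.0048],[0,0.0388,0.0048]], dp=[[0.0088,0,0],[0.025,0,0],[0.0425,0,0],[0.0563,0,0],[0.0613,0,0]], hand=[0,0,0,0,0])

```text
time: 5.57
ee_pos: [0.5102, -0.0979, 0.2585]
orientation: [0.0, 0.998, -0.012, 0.062]
contact_force: [-1.0, -0.0, -7.2]
finger_gap: 0.0085
gripper_force: 100.1
```

Converted, 3 cm is 0.0375, 2.5 cm is 0.0313.

Call:
apply_moves(rot=[[0,0,0],[0,0,0],[0,0,0]], dp=[[-0.0015,0,0.0125],[-0.0038,0,0.0313],[-0.0046,0,0.0375]], hand=[0,0,0])

```text
time: 5.82
ee_pos: [0.5078, -0.0977, 0.2266]
orientation: [-0.0, 0.998, -0.012, 0.06]
contact_force: [0.4, 0.0, -7.8]
finger_gap: 0.0083
gripper_force: 100.0
```

```bash
cat >> h.py <<'E'
def st():
    s=env.sense();M=Rt(s).as_matrix();o=s["ee_pos"]
    print("t %.2f"%s["time"],"ee",np.round(o*1e3,1),"F",np.round(s["contact_force"],1),"tq",np.round(s["ft_torque"],3),"gap %.4f gf %.0f"%(s["finger_gap"],s["gripper_force"]),"tilt %.3f yaw %.3f roll %.3f"%(np.arcsin(M[2,0]),np.arctan2(M[1,0],M[0,0]),M[2,1]),"hook",np.round((o+M@[.0345,.0007,.009])*1e3,1))
    return s
E
python3 - <<'E'
from h import *
st()
W=optics.camera_info("wrist")
w=optics.capture("wrist");cv2.imwrite("pics/w4.png",w)
print(proj(W,[.544,-.0993,.186]),proj(W,[.5439,-.0798,.193]))
E
python3 -c "
import sys;sys.path.insert(0,'.')
from h import *
a=optics.capture('scene');w=cv2.imread('pics/w4.png')
m=np.hstack([cv2.resize(a[100:200,240:360],(400,333),interpolation=2),cv2.resize(w[70:236,220:420],(400,333),interpolation=2)]);cv2.imwrite('pics/mos4.png',m)"
```

```text
t 5.82 ee [507.8 -97.7 226.6] F [ 0.4  0.  -7.8] tq [0.034 0.464 0.002] gap 0.0083 gf 100 tilt 0.120 yaw -0.024 roll -0.002 hook [543.1 -99.2 221.8]
[321.22488794 180.24066036] [287.74859828 182.189437  ]
```

View pics/mos4.png

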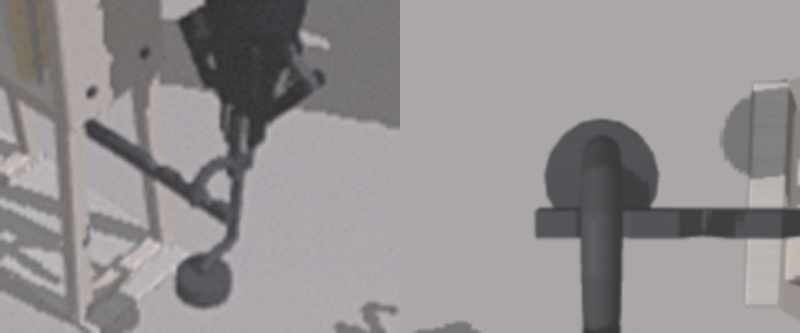

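Both views show the hook straight over the end notch: bar at wrist column 320.5, notch predicted at 321.2. Lowering now.

Converted, 2.7 cm is 0.0338, 2.5 cm is 0.0313.

Call:
apply_moves(rot=[[0,0,0],[0,0,0],[0,0,0],[0,0,0],[0,0,0]], dp=[[-0.0009,0,0.0075],[-0.0021,0,0.0175],[-0.0033,0,0.0263],[-0.0039,0,0.0313],[-0.0041,0,0.0338]], hand=[0,0,0,0,0])

```text
time: 6.33
ee_pos: [0.5084, -0.0983, 0.2002]
orientation: [0.0, 0.998, -0.013, 0.06]
contact_force: [0.2, 0.1, -7.2]
finger_gap: 0.0082
gripper_force: 100.1
```

```bash
python3 -c "
from h import *
st()"
```

```text
t 6.33 ee [508.4 -98.3 200.2] F [ 0.2  0.1 -7.2] tq [0.054 0.473 0.033] gap 0.0082 gf 100 tilt 0.121 yaw -0.025 roll -0.001 hook [543.7 -99.8 195.4]
```

Converted, 0.62 cm is 0.0078, -0.06 cm is -0.0008.

Call:
apply_moves(rot=[[0,0,0],[0,0,0],[0,0,0],[0,0,0],[0,0,0]], dp=[[-0.0003,0,0.0019],[-0.0005,0,0.0038],[-0.0006,0,0.0053],[-0.0008,0,0.0065],[-0.001,0,0.0078]], hand=[0,0,0,0,0])

```text
time: 6.75
ee_pos: [0.5088, -0.0984, 0.1949]
orientation: [0.0, 0.998, -0.013, 0.061]
contact_force: [-0.5, 0.7, -7.7]
finger_gap: 0.0084
gripper_force: 100.1
```

Converted, 0.5 cm is 0.0063, 0.4 cm is 0.005.

Call:
apply_moves(rot=[[0,0,0],[0,0,0],[0,0,0],[0,0,0],[0,0,0]], dp=[[-0.0001,0,0.0013],[-0.0003,0,0.0025],[-0.0005,0,0.0038],[-0.0006,0,0.005],[-0.0008,0,0.0063]], hand=[0,0,0,0,0])

```text
time: 7.17
ee_pos: [0.5088, -0.0984, 0.1897]
orientation: [0.0, 0.998, -0.013, 0.061]
contact_force: [-0.3, 0.7, -6.4]
finger_gap: 0.0081
gripper_force: 100.2
```

```bash
python3 -c "
from h import *
st()"
```

```text
t 7.17 ee [508.8 -98.4 189.7] F [-0.3  0.7 -6.4] tq [0.007 0.401 0.019] gap 0.0081 gf 100 tilt 0.122 yaw -0.025 roll -0.001 hook [ 544.1 -100.   185. ]
```

Converted, 0.6 cm is 0.0075, 0.48 cm is 0.006.

Call:
apply_moves(rot=[[0,0,0],[0,0,0],[0,0,0],[0,0,0],[0,0,0]], dp=[[-0.0001,0,0.0015],[-0.0004,0,0.003],[-0.0005,0,0.0045],[-0.0008,0,0.006],[-0.0009,0,0.0075]], hand=[0,0,0,0,0])

```text
time: 7.58
ee_pos: [0.5088, -0.0984, 0.1836]
orientation: [0.0, 0.998, -0.013, 0.061]
contact_force: [0.2, 0.9, -5.6]
finger_gap: 0.0087
gripper_force: 100.2
```

Converted, 0.6 cm is 0.0075, 0.48 cm is 0.006.

Call:
apply_moves(rot=[[0,0,0],[0,0,0],[0,0,0],[0,0,0],[0,0,0]], dp=[[-0.0001,0,0.0015],[-0.0004,0,0.003],[-0.0005,0,0.0045],[-0.0008,0,0.006],[-0.0009,0,0.0075]], hand=[0,0,0,0,0])

```text
time: 8.0
ee_pos: [0.5088, -0.0984, 0.1776]
orientation: [0.0, 0.998, -0.013, 0.061]
contact_force: [-0.8, 1.0, -4.1]
finger_gap: 0.0084
gripper_force: 100.4
```

```bash
python3 -c "
from h import *
st()"
```

```text
t 8.00 ee [508.8 -98.4 177.6] F [-0.8  1.  -4.1] tq [0.039 0.401 0.013] gap 0.0084 gf 100 tilt 0.122 yaw -0.025 roll -0.001 hook [ 544.1 -100.   172.9]
```

Converted, 0.6 cm is 0.0075, 0.48 cm is 0.006.

Call:
apply_moves(rot=[[0,0,0],[0,0,0],[0,0,0],[0,0,0],[0,0,0]], dp=[[-0.0001,-0.0001,0.0015],[-0.0004,-0.0003,0.003],[-0.0005,-0.0004,0.0045],[-0.0008,-0.0004,0.006],[-0.0009,-0.0004,0.0075]], hand=[0,0,0,0,0])

```text
time: 8.42
ee_pos: [0.5089, -0.0982, 0.1716]
orientation: [0.0, 0.998, -0.013, 0.061]
contact_force: [-2.2, -3.1, -1.6]
finger_gap: 0.0084
gripper_force: 101.0
```

Converted, 0.45 cm is 0.0056, 0.38 cm is 0.0048.

Call:
apply_moves(rot=[[0,0,0],[0,0,0],[0,0,0],[0,0,0],[0,0,0]], dp=[[-0.0001,0,0.0013],[-0.0003,0,0.0025],[-0.0005,0,0.0038],[-0.0006,0,0.0048],[-0.0007,0,0.0056]], hand=[0,0,0,0,0])

```text
time: 8.83
ee_pos: [0.5089, -0.0983, 0.1671]
orientation: [0.0, 0.998, -0.013, 0.061]
contact_force: [-3.1, -5.3, -1.3]
finger_gap: 0.0082
gripper_force: 101.2
```

```bash
python3 -c "
from h import *
st()"
```

```text
t 8.83 ee [508.9 -98.3 167.1] F [-3.1 -5.3 -1.3] tq [-1.     0.542 -0.296] gap 0.0082 gf 101 tilt 0.122 yaw -0.025 roll -0.001 hook [544.2 -99.9 162.4]
```

Converted, 0.04 cm is 0.0005, 0.02 cm is 0.0003.

Call:
apply_moves(rot=[[0,0,0],[0,0,0],[0,0,0]], dp=[[0,0.0003,0],[0,0.0005,0],[0,0.0005,0]], hand=[0,0,0])

```text
time: 9.08
ee_pos: [0.5089, -0.0985, 0.1671]
orientation: [0.0, 0.998, -0.013, 0.061]
contact_force: [-1.6, -3.0, -0.8]
finger_gap: 0.0082
gripper_force: 101.1
```

```bash
python3 -c "
from h import *
st()"
```

```text
t 9.08 ee [508.9 -98.5 167.1] F [-1.6 -3.  -0.8] tq [-0.555  0.417 -0.081] gap 0.0082 gf 101 tilt 0.122 yaw -0.025 roll -0.001 hook [ 544.2 -100.   162.4]
```

Converted, 0.05 cm is 0.0006, 0.04 cm is 0.0005.

Call:
apply_moves(rot=[[0,0,0],[0,0,0],[0,0,0]], dp=[[0,0.0003,0],[0,0.0005,0],[0,0.0006,0]], hand=[0,0,0])

```text
time: 9.33
ee_pos: [0.5088, -0.0987, 0.1671]
orientation: [0.0, 0.998, -0.013, 0.061]
contact_force: [0.0, 2.0, -0.9]
finger_gap: 0.0085
gripper_force: 101.1
```

```bash
python3 -c "
from h import *
st();c=optics.capture('wrist');st();cv2.imwrite('pics/w5.png',c)"
```

```text
t 9.33 ee [508.8 -98.7 167.1] F [ 0.   2.  -0.9] tq [0.365 0.2   0.086] gap 0.0085 gf 101 tilt 0.122 yaw -0.025 roll -0.001 hook [ 544.2 -100.3  162.4]
t 9.38 ee [508.8 -98.7 167.1] F [-0.4  1.8 -0.4] tq [0.315 0.15  0.061] gap 0.0084 gf 101 tilt 0.122 yaw -0.025 roll -0.001 hook [ 544.1 -100.3  162.4]
```

Converted, 0.25 cm is 0.0031, 0.08 cm is 0.001.

Call:
apply_moves(rot=[[0,0,0],[0,0,0],[0,0,0],[0,0,0],[0,0,0]], dp=[[-0.0001,-0.0001,0.001],[-0.0003,-0.0001,0.002],[-0.0004,-0.0001,0.0028],[-0.0004,-0.0001,0.0031],[-0.0004,-0.0001,0.0031]], hand=[0,0,0,0,0])

```text
time: 9.8
ee_pos: [0.5088, -0.0989, 0.1645]
orientation: [0.0, 0.998, -0.013, 0.061]
contact_force: [-0.8, 0.7, -1.1]
finger_gap: 0.0087
gripper_force: 101.1
```

```bash
python3 -c "
from h import *
st();c=optics.capture('scene');st();cv2.imwrite('pics/s5.png',c);optics.capture('scene');st();optics.capture('scene');st()"
```

```text
t 9.80 ee [508.8 -98.9 164.5] F [-0.8  0.7 -1.1] tq [0.165 0.164 0.04 ] gap 0.0087 gf 101 tilt 0.122 yaw -0.025 roll -0.001 hook [ 544.1 -100.4  159.7]
t 9.85 ee [508.8 -98.8 164.5] F [-0.3  1.5 -1.1] tq [0.15  0.115 0.009] gap 0.0085 gf 101 tilt 0.122 yaw -0.025 roll -0.001 hook [ 544.1 -100.4  159.8]
t 9.90 ee [508.8 -98.8 164.5] F [-1.1  0.5 -0.9] tq [0.137 0.135 0.044] gap 0.0085 gf 101 tilt 0.122 yaw -0.025 roll -0.001 hook [ 544.1 -100.4  159.8]
t 9.95 ee [508.8 -98.8 164.6] F [ 0.1  0.7 -0.3] tq [0.206 0.18  0.069] gap 0.0084 gf 101 tilt 0.122 yaw -0.025 roll -0.001 hook [ 544.2 -100.4  159.8]
```

Converted, 0.25 cm is 0.0031, -0.01 cm is -0.0001.

Call:
apply_moves(rot=[[0,0,0],[0,0,0],[0,0,0],[0,0,0],[0,0,0]], dp=[[-0.0001,0,0.001],[-0.0003,0.0001,0.002],[-0.0004,0.0001,0.0028],[-0.0004,0.0001,0.0031],[-0.0004,0.0001,0.0031]], hand=[0,0,0,0,0])

```text
time: 10.37
ee_pos: [0.5088, -0.099, 0.162]
orientation: [0.0, 0.998, -0.013, 0.061]
contact_force: [-1.2, 0.9, -0.5]
finger_gap: 0.0086
gripper_force: 101.2
```

```bash
python3 -c "
from h import *
L=[]
for i in range(8):
    optics.capture('top');s=env.sense();L.append(np.r_[s['contact_force'],s['ft_torque']])
st();print(np.mean(L,0).round(3),np.std(L,0).round(2))"
```

```text
t 10.77 ee [508.8 -99.  162.1] F [-0.6  0.4 -0.5] tq [ 0.027  0.257 -0.028] gap 0.0081 gf 101 tilt 0.122 yaw -0.025 roll -0.001 hook [ 544.1 -100.6  157.3]
[-0.924  0.125 -0.107  0.023  0.221  0.004] [0.5  0.53 0.74 0.04 0.03 0.01]
```

Converted, -0.01 cm is -0.0001.

Call:
apply_moves(rot=[[0,0,0],[0,0,0],[0,0,0]], dp=[[-0.0001,0,0],[-0.0001,0,0],[-0.0001,0,0]], hand=[0,0,0], grip_force=60)

```text
time: 11.02
ee_pos: [0.5088, -0.099, 0.1621]
orientation: [0.0, 0.998, -0.013, 0.061]
contact_force: [-0.5, -0.3, 0.6]
finger_gap: 0.0085
gripper_force: 101.2
```

Call:
apply_moves(rot=[[0,0,0],[0,0,0],[0,0,0]], dp=[[0,0,0],[0,0,0],[0,0,0]], hand=[0,0,0], grip_force=20)

```text
time: 11.27
ee_pos: [0.5088, -0.099, 0.1621]
orientation: [0.0, 0.998, -0.013, 0.061]
contact_force: [0.1, 0.2, 0.5]
finger_gap: 0.0084
gripper_force: 101.2
```

```bash
python3 -c "
from h import *
L=[]
for i in range(8):
    c=optics.capture('wrist');s=env.sense();L.append(np.r_[s['contact_force'],s['ft_torque']])
st();print(np.mean(L,0).round(3))
a=optics.capture('scene');cv2.imwrite('pics/m6.png',np.hstack([cv2.resize(a[100:210,240:372],(400,333),interpolation=2),cv2.resize(c[70:236,220:420],(400,333),interpolation=2)]))"
```

```text
t 11.67 ee [508.8 -99.  162. ] F [ 0.3 -0.5  0.8] tq [-0.072  0.011 -0.002] gap 0.0084 gf 101 tilt 0.122 yaw -0.025 roll -0.001 hook [ 544.1 -100.5  157.3]
[ 0.251  0.052 -0.192 -0.039  0.022 -0.001]
```

View pics/m6.png

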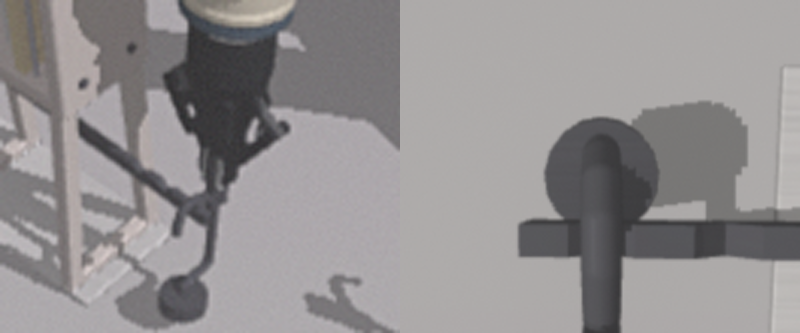

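The views show the hook seated in the end notch and leaning, with the lever down and all forces and moments about zero. Releasing now.

Call:
apply_moves(rot=[[0,0,0],[0,0,0],[0,0,0],[0,0,0],[0,0,0]], dp=[[0,0,0],[0,0,0],[0,0,0],[0,0,0],[0,0,0]], hand=[0.1,0.12,0.15,0.2,0.25])

```text
time: 12.13
ee_pos: [0.5086, -0.0989, 0.162]
orientation: [0.0, 0.998, -0.013, 0.061]
contact_force: [0.1, 0.6, 0.8]
finger_gap: 0.0214
gripper_force: 0.0
```

Call:
apply_moves(rot=[[0,0,0],[0,0,0],[0,0,0],[0,0,0],[0,0,0]], dp=[[0,0,0],[0,0,0],[0,0,0],[0,0,0],[0,0,0]], hand=[0.3,0.4,0.45,0.5,0.5])

```text
time: 12.55
ee_pos: [0.5087, -0.099, 0.162]
orientation: [0.0, 0.998, -0.013, 0.061]
contact_force: [0.3, 0.2, -0.5]
finger_gap: 0.0425
gripper_force: 0.0
```

```bash
python3 -c "
from h import *
st();c=optics.capture('wrist');a=optics.capture('scene');cv2.imwrite('pics/m7.png',np.hstack([cv2.resize(a[100:210,240:372],(400,333),interpolation=2),cv2.resize(c[70:320,170:470],(400,333),interpolation=2)]))"
```

```text
t 12.55 ee [508.7 -99.  162. ] F [ 0.3  0.2 -0.5] tq [0.024 0.109 0.036] gap 0.0425 gf 0 tilt 0.122 yaw -0.025 roll -0.001 hook [ 544.  -100.5  157.3]
```

View pics/m7.png

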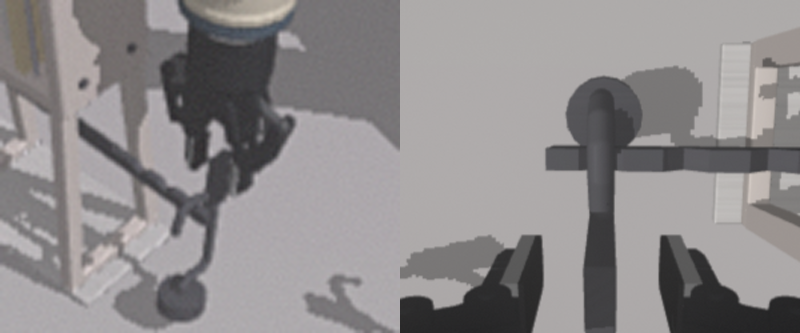

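The weight hangs still in the end notch, and the open fingers stand clear on both sides of the tab (gap 42 mm). I'll retract along the tool axis.

Converted, -12 cm is -0.15, -9 cm is -0.1125.

Call:
apply_moves(rot=[[0,0,0],[0,0,0],[0,0,0],[0,0,0],[0,0,0]], dp=[[0,0,-0.0125],[0,0,-0.0375],[0,0,-0.075],[0,0,-0.1125],[0,0,-0.15]], hand=[0.5,0.5,0.5,0.5,0.5])

```text
time: 13.07
ee_pos: [0.4936, -0.0986, 0.2824]
orientation: [0.0, 0.998, -0.013, 0.061]
contact_force: [0.5, -0.4, -0.5]
finger_gap: 0.043
gripper_force: 0.0
```

Call:
apply_moves(rot=[[0,0,0],[0,0,0],[0,0,0],[0,0,0],[0,0,0]], dp=[[0,0,0],[0,0,0],[0,0,0],[0,0,0],[0,0,0]], hand=[0.5,0.5,0.5,0.5,0.5])

```text
time: 13.48
ee_pos: [0.4937, -0.0985, 0.2801]
orientation: [-0.0, 0.998, -0.013, 0.06]
contact_force: [0.6, -0.1, 0.0]
finger_gap: 0.0429
gripper_force: 0.0
```

```bash
python3 -c "
from h import *
st();a=optics.capture('scene')
for i in range(5):b=optics.capture('scene')
d=cv2.absdiff(a,b)[120:215,260:360];print(d.max(),(d.max(2)>30).sum())
e=cv2.absdiff(b,cv2.imread('pics/s3.png'))
print(env.finish_job())"
```

```text
t 13.48 ee [493.7 -98.5 280.1] F [ 0.6 -0.1  0. ] tq [-0.017  0.025  0.016] gap 0.0429 gf 0 tilt 0.120 yaw -0.025 roll -0.002 hook [ 529.  -100.1  275.3]
30 0
the job is handed in; nothing more can be done
None
```

The draw weight hangs still in the lever's end notch with its natural lean, fully carried before release; the gripper is clear, and the job was handed in at about 14 s.

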